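# Level the sample deck with a spirit level and its levelling foot

### The arm

A 6-joint arm with a two-finger parallel gripper is mounted at the origin on the work surface. World frame = base frame: x ahead of the robot, y to its left, z up, the work surface at z = 0. Lengths are in m, angles in rad, forces in N, time in s.
With the tool pointing down it reaches from about 0.35 to 0.775 m from the base axis. Payload 7.3 kg.
Tool frame: the origin (TCP) lies at the very end of the fingers, on their centre line; the grasp point (between the pads) lies 19 mm behind it; z points along the fingers, y is the line along which they close (so a half turn about z gives the same grasp; the last joint's range is limited). The gripper opens to 92 mm and grips with 3 to 60 N. Pads are 19 mm wide; open, the fingers measure 130 mm over their backs; the gripper's body (75 mm by 190 mm) begins 47 mm behind the grasp point.
Start: joints at [-1.348, 0.342, 1.524, -0, 1.275, -0.146], TCP at [0.189, -0.49, 0.227] pointing down, gripper open.
Joint ranges: [-2.53, 2.53], [-0.77, 2.02], [0.04, 2.7], [-1, 4.14], [0.28, 2.66], [-3.11, 3.11]. Speed limits (rad/s): [2.57, 2.57, 3.14, 3.14, 3.14, 3.14].

### API

Orientations are given as [roll, pitch, yaw] about the fixed x, y, z axes, in that order (R = Rz(yaw) Ry(pitch) Rx(roll)).
In Python, from cell import robot gives the robot as it stands. The module is installed in compiled form; this text tells all that it offers.
- The arm moves only by the tool arm_command, never from a script. Its argument "moves" is a list of rows, each a list of 3 entries, a list of its own where there are three numbers: the shift along the tool's x, y, z in m, then the turn, a rotation vector about the tool's x, y, z in rad, then the finger opening in m, from 0 to 0.0918. In form: [[[dx, dy, dz], [ax, ay, az], claw], ...]. A call has exactly 5 rows; each row is the pose to reach, as a shift and turn from the pose commanded when the call began, along the tool's axes at that moment; what a row does not reach only later rows make up. A row lasts 1/10 s, in which the tool goes at most 50 mm and 8.59 degrees, less where a joint would pass 70% of its speed; a pose out of reach is approached as far as the arm can. A call with a gripper value outside its range is refused whole. The fingers move at their own pace and stop on an object; "squeeze" is the grip in N (left out, the last holds). Time passes only in rows, so rows that repeat a pose let the fingers close, or fill a call up. It gives the time, the measured TCP pose, the force, the opening and the grip force at its end, in the units of the state.
- robot.observe(): the state, without advancing time (a new reading comes with each control period).
- robot.read_camera(name): name is "scene" or "top" or "wrist"; returns the picture (400x640x3 uint8, red, green, blue); there is no depth.
- robot.camera_model(name): a dict with "fx", "fy", "cx", "cy" (pixels), "k1" (the pictures are not rectified: a ray, as slopes to the right and down, at radius r is drawn at 1 + k1 r^2 times it, then the intrinsics apply), "R" (3x3) and "t" (3): a world point X has camera coordinates R X + t. Camera axes: x right, y down, z forward; pixel columns grow to the right and rows downward; lengths in m; the calibration is good to about 2 mm. A picture is of the moment at which its call begins: read the wrist's pose just before it. camera_model takes no time and is no camera call; for the wrist camera it gives the pose at the moment of the call.
- robot.hand_in(): hands the job in; it is judged then, once.
The state is a dict: "time": time; "qpos": joint angles; "qvel": joint speeds; "joint_efforts": joint torques, N m; "tool_pos": TCP position; "tool_rot": TCP orientation; "contact_force": force on the tool from outside, world axes, zero at the start; "torque": the same for the moment, N m; "opening": finger opening in m; "grip_force": force on a finger pad.
Only numpy, scipy, OpenCV 4.12 (cv2) and the standard library are available. Lean on these libraries where they do the work, as an engineer would, in place of code of your own. Each camera call takes 0.05 s, during which the arm holds its last target. There are 200 camera calls.

### The job

The aluminium deck on the lab bench has sunk at its foot end. Gently set the spirit level upright and lengthways on the dark pad in the middle of the deck and let go of it so that its bubble runs off, then turn the black knob of the levelling foot until the bubble stands between the two lines. Finish by pressing the level firmly down onto the deck from above, about 10 N, with the bubble still between the lines, and stay there pressing: the program ends while it presses. Leave the other things on the bench alone.

Things in the scene. Friction and masses are not known exactly. Their poses are not given: they have to be found in the camera images.
- level: Spirit level: aluminium bar 180 mm long (y), 22 wide (x), 40 tall (z), 0.25 kg, black end caps. Origin: centre of its underside. Middle 56 mm of the top is a window with a green vial along y (bar there 24 mm tall, vial top at 37.5); either side is a solid flat 62 mm long, its middle 59 mm from the origin along +y or -y, good for pressing. Starts upright on the bench right of the deck.
- bubble: White bubble in the vial, 10 mm long; origin its centre, 32.5 mm above the level's underside. Slides along the level's y axis towards the higher end: 0.3 mm off the middle per mrad of tilt, at most 17 mm, settling in about 1 s. Two black lines stand 8 mm either side of the middle (y = 0 of the level), so it is between them, touching neither, within 2.5 mm of the middle.
- deck: Tilting aluminium plate 140 mm wide (x), 310 long (y from -15 to +295 mm), top face 8 mm above its origin. Origin: on the hinge pin, midway across, 50 mm above the bench, at the plate's end on the robot's right. Hinge axis x; y runs along the deck from hinge to knob. At the start the knob end is low by 20 to 45 mrad. It cannot be pushed level by hand.
- pad (a point): Middle of the dark pad (200 mm along y, 44 wide) inlaid flush in the deck's top face, 110 mm from the hinge towards the knob. The level belongs here, long axis along the pad, either way round. Under the deck lies its fixed base plate, 170 x 340 x 12 mm.
- knob_top (a point): Top centre of the foot's round black knob, 40 mm in diameter, 28 tall, underside 7 mm above the deck; does not turn with it. Axis: the deck's z. Clockwise from above raises this end: per radian 25 mrad of tilt, 6 mm of knob height, 7.5 mm of bubble travel towards the knob. Needs 0.8 to 1.8 rad in all, in one or more grasps; stiff (0.3 N m), stays where left.
- tube_rack: Bystander: rack of sample tubes, 100 x 200 x 97 mm, origin under its centre. Leave alone.
- scanner: Bystander: grey barcode scanner on a round foot of 90 mm, 131 mm tall, origin under its centre. Leave alone.
- pot: Bystander: specimen jar, 56 mm in diameter, 65 mm tall, origin under its centre. Leave alone.
Mind the look-alikes: they are no part of the job. What is meant by the level is not brown, orange or purple, and is the larger of those in its own colour.

How it is judged:
On the way, in this order (a step that is already met when the one before it is completed fails the run):
1. the level stands upright and lengthways on the deck's pad, let go, its bubble run off to the high end (contact force between level and deck above 0.8 N and contact force between the fingers and level below 0.1 N and angle between the z axis of level and the z axis of deck, either way round below 0.02 rad and angle between level's own z axis and vertical below 0.3 rad and angle between the y axis of level and the y axis of deck, either way round below 0.15 rad and distance between level and pad below 0.03 m and distance between bubble and level above 0.0328 m), for 0.3 s.
2. the deck is turned up until the bubble stands between the lines, the level still on its pad (y of bubble in the frame of level between -0.0025 and 0.0025 m and angle between the z axis of level and the z axis of deck, either way round below 0.02 rad and angle between the y axis of level and the y axis of deck, either way round below 0.15 rad and distance between level and pad below 0.03 m), for 0.5 s.
At the end, for the whole second after the job is handed in: The fingers press the level onto the deck and stay (over 7 N between level and deck, over 3 N from the fingers); the level is flat on it, at rest, within 30 mm of the pad's middle and 0.15 rad of the deck's length; the bubble is within 2.5 mm of the middle, between its lines (all of step 2 and contact force between the fingers and level above 3 N and contact force between level and deck above 7 N and angle between level's own z axis and vertical below 0.3 rad and linear speed of level below 0.02 m/s); the arm keeps its last pose, push and grip.
It fails at once if a bystander is pushed away (distance of any of tube_rack, scanner, pot from where it was at the start of the episode above 0.03 m).
It fails at once if the level is dropped (contact force between the fingers and level below 0.1 N and linear speed of level above 0.6 m/s).
It also fails if it takes over 67 s, if anything falls off the work surface, if the arm or the gripper's body presses on something with over 40 N, if the wrist force passes 120 N, or if a joint passes its speed limit or range.

## Working session

There is one attempt and no reset: what is moved stays moved. The work goes in short steps, Python scripts to look and compute and a tool call to move; the robot and the scene stay as the last step left them, time stands still between calls to the robot, and variables do not carry over. Pictures are saved under pics/ and viewed, at most 12 in all, crops included, and the job is handed in when it is done.

Besides the shell and the picture viewer there is one more tool, called after "Request:" by a JSON object that holds its "fn" and its "kwargs", one argument or row to a line. arm_command: Moves the arm, as the interface text tells. Its arguments: {"type":"object","properties":{"moves":{"type":"array"},"squeeze":{"type":"number"}},"required":["moves"]}

```bash
mkdir -p pics; cat > h.py <<'E'
import numpy as np, cv2
from cell import robot
def model(n):
    m=robot.camera_model(n); return {k:(np.array(v) if k in'Rt' else v) for k,v in m.items()}
def ray(m,u,v):
    x=(u-m['cx'])/m['fx'];y=(v-m['cy'])/m['fy'];r=np.hypot(x,y);s=1.
    for _ in range(20): s=1/(1+m['k1']*(r*s)**2)
    R=np.array(m['R']);t=np.array(m['t'])
    d=R.T@np.array([x*s,y*s,1]);return -R.T@t,d
def onz(m,u,v,z):
    o,d=ray(m,u,v);return o+d*(z-o[2])/d[2]
def proj(m,X):
    c=np.array(m['R'])@np.array(X)+np.array(m['t']);x,y=c[0]/c[2],c[1]/c[2];f=1+m['k1']*(x*x+y*y)
    return np.array([m['fx']*x*f+m['cx'],m['fy']*y*f+m['cy']])
def shot(n,f=None):
    m=model(n);im=np.array(robot.read_camera(n))[:,:,::-1].copy()
    if f: cv2.imwrite('pics/'+f,im)
    return m,im
E
python3 - <<'E'
from h import *
m,a=shot('top','top0.png');print(m)
m,b=shot('scene','scene0.png');print(m)
s=robot.observe();print(s)
E
```

```text
{'fx': 512.1991147611, 'fy': 512.1991147611, 'cx': 318.3498953758962, 'cy': 196.0565476899704, 'k1': -0.14504483800901793, 'R': array([[-0.05894083, -0.99826011, -0.00165541],
       [-0.97668027,  0.05800947, -0.2067137 ],
       [ 0.20645007, -0.01056707, -0.97840007]]), 't': array([-0.04430094,  0.55831399,  1.55648656])}
{'fx': 377.25095998756007, 'fy': 377.25095998756007, 'cx': 319.738269686663, 'cy': 199.67669864058985, 'k1': 0.019277778837647443, 'R': array([[ 0.13226569,  0.99107518, -0.0166062 ],
       [ 0.76429178, -0.11263908, -0.6349571 ],
       [-0.63116073,  0.07129106, -0.7723689 ]]), 't': array([ 0.00839709, -0.37356672,  1.57906084])}
{'time': 0.1, 'qpos': array([-1.34802153e+00,  3.42634934e-01,  1.52488105e+00, -8.85607307e-06,
        1.27541814e+00, -1.46011393e-01]), 'qvel': array([ 2.19864127e-04,  8.98096568e-04, -1.28252040e-03, -6.57433669e-04,
       -8.89025896e-05,  1.94501458e-04]), 'joint_efforts': array([ 1.58471372e-03, -4.32002735e+01, -2.44694638e+01,  7.19087804e-02,
        5.27082221e-02, -4.10052382e-05]), 'tool_pos': array([ 0.18918817, -0.48935137,  0.22613798]), 'tool_rot': array([-3.14026423e+00, -1.86795256e-04,  3.68788650e-01]), 'contact_force': array([-1.18696126,  0.22459862,  0.34777556]), 'torque': array([0.02880058, 0.00627326, 0.00668294]), 'grip_force': 0.0, 'opening': 0.09218777042264162}
```

View pics/top0.png

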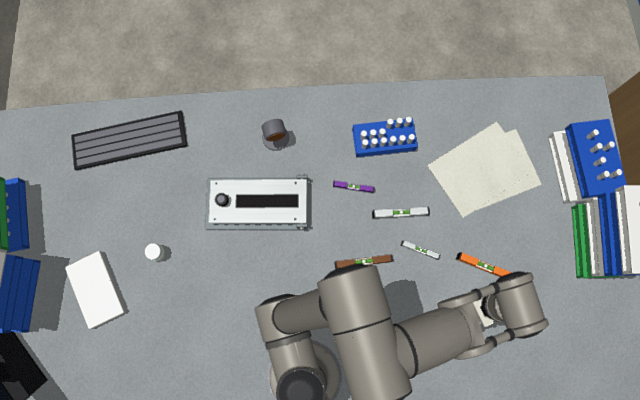

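View pics/scene0.png

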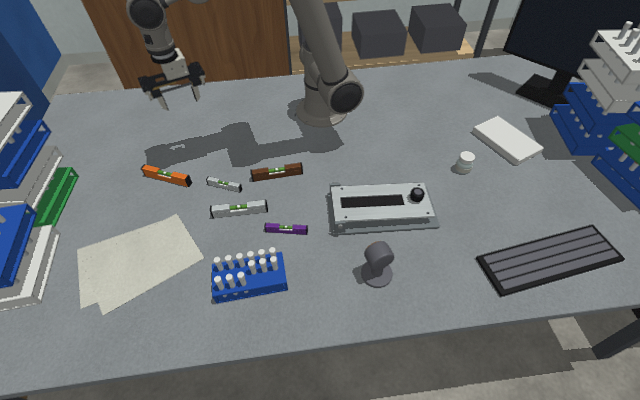

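The top view shows five levels: purple (354,187), silver (400,212), small silver (420,249), brown (363,260) and orange (482,264). The level meant is the silver one at (400,212), scene (239,209): it isn't an excluded colour and is the larger of the two silver ones. The deck is at (258,203) with its knob at (222,200). I'll confirm with an enlarged crop and measure.

```bash
python3 - <<'E'
from h import *
a=cv2.imread('pics/top0.png');m=model('top')
c=cv2.resize(a[165:275,195:455],None,fx=3,fy=3,interpolation=cv2.INTER_CUBIC);cv2.imwrite('pics/crop0.png',c)
hsv=cv2.cvtColor(a,cv2.COLOR_BGR2HSV)
def comp(mask,box):
    x0,y0,x1,y1=box;k=np.zeros_like(mask);k[y0:y1,x0:x1]=mask[y0:y1,x0:x1]
    cs,_=cv2.findContours(k,cv2.RETR_EXTERNAL,cv2.CHAIN_APPROX_NONE);return max(cs,key=cv2.contourArea)
g=a.max(2)
bg=np.median(a[230:245,320:360].reshape(-1,3),0);print('bg',bg)
diff=(np.abs(a.astype(int)-bg).max(2)>45).astype(np.uint8)*255
L=comp(diff,(365,200,438,225));r=cv2.minAreaRect(L);print('level',r)
for p in cv2.boxPoints(r): print(onz(m,*p,.03))
print('ctr',onz(m,*r[0],.035))
S=comp(diff,(395,235,445,262));print('small',cv2.minAreaRect(S))
dark=(g<60).astype(np.uint8)*255
P=comp(dark,(234,185,302,215));r=cv2.minAreaRect(P);print('pad',r,onz(m,*r[0],.055))
for p in cv2.boxPoints(r): print(onz(m,*p,.055))
K=comp((g<90).astype(np.uint8)*255,(210,188,233,212));r=cv2.minEnclosingCircle(K);print('knob',r,onz(m,*r[0],.08))
b=cv2.imread('pics/scene0.png');ms=model('scene');gb=b.max(2)
P=comp((gb<70).astype(np.uint8)*255,(336,190,408,210));r=cv2.minAreaRect(P);print('padS',r,onz(ms,*r[0],.055))
E
```

```text
bg [159. 157. 152.]
level ((400.45452880859375, 212.66612243652344), (8.314912796020508, 57.40557861328125), 86.87786865234375)
[ 0.50489286 -0.24459024  0.03      ]
[ 0.50386805 -0.43025982  0.03      ]
[ 0.47681209 -0.42896875  0.03      ]
[ 0.47800412 -0.24390133  0.03      ]
ctr [ 0.49007011 -0.33565134  0.035     ]
small ((420.09381103515625, 249.75872802734375), (41.2153205871582, 5.695584774017334), 21.250505447387695)
pad ((267.0, 200.5), (11.0, 60.0), 90.0) [0.55071133 0.08549282 0.055     ]
[0.57414049 0.180218   0.055     ]
[ 0.56282521 -0.01008241  0.055     ]
[ 0.5274667  -0.00829674  0.055     ]
[0.53860283 0.18115727 0.055     ]
knob ((221.7105255126953, 199.7105255126953), 6.810249328613281) [0.55638861 0.22486719 0.08      ]
padS ((371.9477233886719, 200.92935180664062), (9.890678405761719, 61.92637252807617), 87.20729064941406) [0.55224474 0.08543379 0.055     ]
```

View pics/crop0.png

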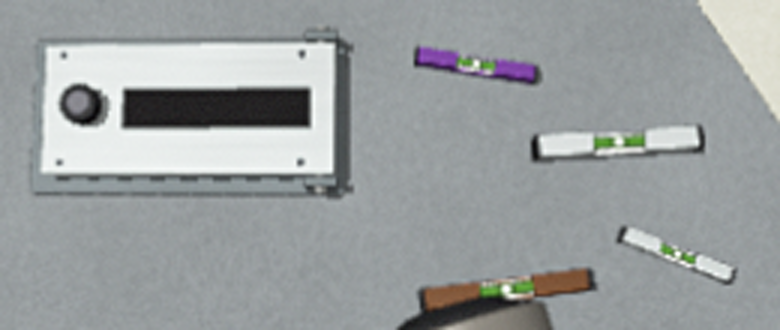

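The crop confirms it: the level at (400,212) is silver, 185 mm long by my measurement, and clearly larger than the silver look-alike at (420,249). Its centre is about (0.490, -0.336), lying along y. The pad is at (0.551, 0.085). I'm moving above the level now.

Request:
{"fn": "arm_command", "kwargs": {
  "moves": [
    [[0.042, -0.0044, 0.004], [0, 0, -0.13], 0.0918],
    [[0.084, -0.0088, 0.008], [0, 0, -0.26], 0.0918],
    [[0.126, -0.0132, 0.012], [0, 0, -0.39], 0.0918],
    [[0.168, -0.0176, 0.016], [0, 0, -0.52], 0.0918],
    [[0.21, -0.022, 0.02], [0, 0, -0.65], 0.0918]
  ],
  "squeeze": 25
}}

```text
time: 0.6
tool_pos: [0.3785, -0.3924, 0.2063]
tool_rot: [-3.141, -0.0, 1.024]
contact_force: [0.5, -0.5, -0.1]
opening: 0.0918
grip_force: 0.0
```

```bash
cat >> h.py <<'E'
from scipy.spatial.transform import Rotation as Ro
def go(p,rpy):
    s=robot.observe();R=Ro.from_euler('xyz',s['tool_rot']);T=Ro.from_euler('xyz',rpy)
    print('t',round(s['time'],2),'at',np.round(s['tool_pos'],4),np.round(s['tool_rot'],3),'F',np.round(s['contact_force'],1),'op',round(s['opening'],4),'grip',round(s['grip_force'],1))
    print('shift',np.round(R.inv().apply(np.array(p)-s['tool_pos']),4),'rot',np.round((R.inv()*T).as_rotvec(),4))
PI=np.pi
E
python3 -c "
from h import *
go((.49,-.336,.18),(PI,0,PI/2-.006))"
```

```text
t 0.6 at [ 0.3785 -0.3924  0.2063] [-3.141 -0.     1.024] F [ 0.5 -0.5 -0.1] op 0.0918 grip 0.0
shift [0.1061 0.066  0.0262] rot [-5.000e-04 -3.000e-04 -5.408e-01]
```

Request:
{"fn": "arm_command", "kwargs": {
  "moves": [
    [[0.027, 0.017, 0.007], [0, 0, -0.135], 0.0918],
    [[0.053, 0.033, 0.013], [0, 0, -0.27], 0.0918],
    [[0.08, 0.05, 0.02], [0, 0, -0.405], 0.0918],
    [[0.106, 0.066, 0.026], [0, 0, -0.541], 0.0918],
    [[0.106, 0.066, 0.026], [0, 0, -0.541], 0.0918]
  ]
}}

```text
time: 1.1
tool_pos: [0.4912, -0.3354, 0.1791]
tool_rot: [-3.141, -0.002, 1.566]
contact_force: [-0.8, -0.4, 0.0]
opening: 0.0919
grip_force: 0.0
```

```bash
python3 - <<'E'
from h import *
m,a=shot('wrist','w1.png')
go((.49,-.336,.08),(PI,0,PI/2-.006))
h=cv2.cvtColor(a,cv2.COLOR_BGR2HSV)
g=((h[:,:,0]>40)&(h[:,:,0]<80)&(h[:,:,1]>90)).astype(np.uint8)*255
cs,_=cv2.findContours(g,cv2.RETR_EXTERNAL,cv2.CHAIN_APPROX_NONE)
for c in cs:
    if cv2.contourArea(c)>50:
        r=cv2.minAreaRect(c);print(r,onz(m,*r[0],.0325))
print(np.round(onz(m,320,200,.03),3), proj(m,(.49,-.336,.04)))
E
```

```text
t 1.15 at [ 0.4898 -0.3365  0.1796] [-3.140e+00 -1.000e-03  1.562e+00] F [-0.9 -0.1 -0.1] op 0.0918 grip 0.0
shift [0.0004 0.0004 0.0996] rot [-0.0015 -0.0013 -0.0029]
((214.79307556152344, 229.51724243164062), (7.799203872680664, 12.998673439025879), 21.801410675048828) [ 0.37799865 -0.37821115  0.0325    ]
((322.5, 207.0), (22.0, 11.0), 90.0) [ 0.49253648 -0.35368453  0.0325    ]
((323.0, 175.5), (17.0, 10.0), 90.0) [ 0.49316972 -0.32029755  0.0325    ]
((161.25473022460938, 70.8584976196289), (24.756092071533203, 14.927371978759766), 79.3803482055664) [ 0.3460902  -0.22261321  0.0325    ]
((154.0192413330078, 35.596153259277344), (48.63679885864258, 15.885407447814941), 78.69007110595703) [ 0.34444587 -0.1940223   0.0325    ]
((428.504638671875, 32.65138626098633), (10.152959823608398, 52.10575485229492), 16.699243545532227) [ 0.5866559 -0.1926245  0.0325   ]
[ 0.49  -0.347  0.03 ] [319.92899604 192.47893891]
```

View pics/w1.png

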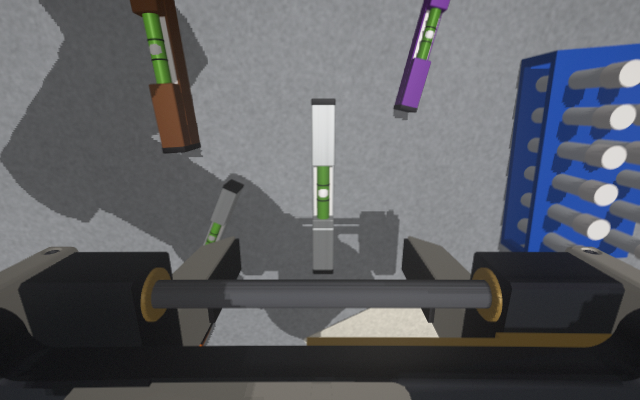

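The wrist view shows the level upright at column 323, rows 102–271, aligned with the tool, with its bubble at (323,193). That puts its centre at about (0.492, -0.338). The scene is clear either side, so I'm descending.

Request:
{"fn": "arm_command", "kwargs": {
  "moves": [
    [[-0.0015, 0.0025, 0.04], [0, 0, 0], 0.07],
    [[-0.0015, 0.0025, 0.08], [0, 0, 0], 0.06],
    [[-0.0015, 0.0025, 0.12], [0, 0, 0], 0.05],
    [[-0.0015, 0.0025, 0.15], [0, 0, 0], 0.05],
    [[-0.0015, 0.0025, 0.165], [0, 0, 0], 0.05]
  ]
}}

```text
time: 1.65
tool_pos: [0.489, -0.339, 0.0128]
tool_rot: [-3.138, -0.003, 1.557]
contact_force: [-0.0, 0.0, 0.1]
opening: 0.0564
grip_force: 0.0
```

Request:
{"fn": "arm_command", "kwargs": {
  "moves": [
    [[0, 0, 0.006], [0, 0, 0], 0.05],
    [[0, 0, 0.008], [0, 0, 0], 0.04],
    [[0, 0, 0.008], [0, 0, 0], 0.03],
    [[0, 0, 0.008], [0, 0, 0], 0.015],
    [[0, 0, 0.008], [0, 0, 0], 0.01]
  ]
}}

```text
time: 2.15
tool_pos: [0.4921, -0.3399, 0.0089]
tool_rot: [3.14, 0.002, 1.56]
contact_force: [2.7, -0.0, 1.2]
opening: 0.0225
grip_force: 1.1
```

Request:
{"fn": "arm_command", "kwargs": {
  "moves": [
    [[0, 0, 0], [0, 0, 0], 0.01],
    [[0, 0, 0], [0, 0, 0], 0.01],
    [[0, 0, 0], [0, 0, 0], 0.01],
    [[0, 0, 0], [0, 0, 0], 0.01],
    [[0, 0, 0], [0, 0, 0], 0.01]
  ]
}}

```text
time: 2.65
tool_pos: [0.4922, -0.3399, 0.0089]
tool_rot: [3.14, 0.002, 1.56]
contact_force: [0.2, -0.9, 5.3]
opening: 0.0217
grip_force: 25.0
```

Gripped at 21.7 mm. Lifting now.

Request:
{"fn": "arm_command", "kwargs": {
  "moves": [
    [[0, 0, -0.015], [0, 0, 0], 0.01],
    [[0, 0, -0.04], [0, 0, 0], 0.01],
    [[0, 0, -0.07], [0, 0, 0], 0.01],
    [[0, 0, -0.1], [0, 0, 0], 0.01],
    [[0, 0, -0.12], [0, 0, 0], 0.01]
  ]
}}

```text
time: 3.15
tool_pos: [0.4916, -0.3394, 0.1293]
tool_rot: [3.141, 0.001, 1.56]
contact_force: [0.2, 0.2, -2.0]
opening: 0.0217
grip_force: 25.0
```

Request:
{"fn": "arm_command", "kwargs": {
  "moves": [
    [[0.02, 0, -0.01], [0, 0, 0], 0.01],
    [[0.06, 0.005, -0.02], [0, 0, 0.01], 0.01],
    [[0.1, 0.012, -0.02], [0, 0, 0.02], 0.01],
    [[0.14, 0.018, -0.02], [0, 0, 0.03], 0.01],
    [[0.18, 0.024, -0.02], [0, 0, 0.03], 0.01]
  ]
}}

```text
time: 3.65
tool_pos: [0.5164, -0.1569, 0.1469]
tool_rot: [-3.139, -0.001, 1.529]
contact_force: [-0.2, 0.9, -2.6]
opening: 0.0217
grip_force: 25.0
```

```bash
python3 - <<'E'
from h import *
m,a=shot('wrist','w2.png')
go((.55,.07,.13),(PI,0,PI/2-.059))
for p in [(.5507,.0855,.055),(.5451,-.0092,.0575),(.5564,.1807,.052),(.5564,.225,.086)]: print(np.round(proj(m,p)))
E
```

```text
t 3.7 at [ 0.5167 -0.1509  0.1467] [-3.138 -0.005  1.533] F [-0.5  7.  -3.2] op 0.0217 grip 25.0
shift [0.2219 0.0249 0.0178] rot [-0.0032 -0.0053  0.0207]
[ 361. -176.]
[353.   5.]
[ 372. -431.]
[ 391. -831.]
```

View pics/w2.png

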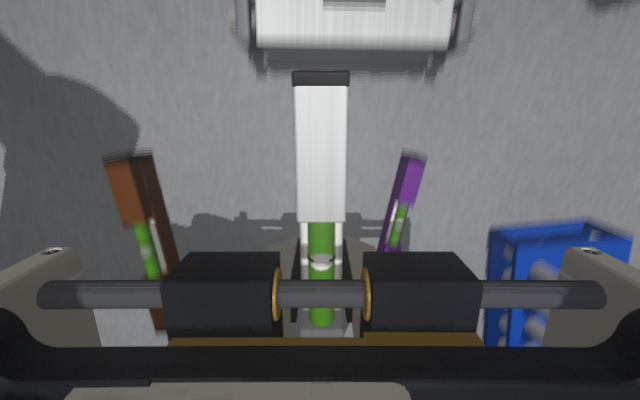

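The level sits straight in the fingers (column 322, end cap at row 78). The deck's hinge edge is at (353,48) and the pad end at (354,8), where I predicted. Carrying it over the deck.

Request:
{"fn": "arm_command", "kwargs": {
  "moves": [
    [[0.045, 0.005, 0], [0, -0.005, 0.005], 0.01],
    [[0.09, 0.01, 0], [0, -0.01, 0.01], 0.01],
    [[0.135, 0.015, 0], [0, -0.015, 0.015], 0.01],
    [[0.18, 0.02, 0], [0, -0.02, 0.02], 0.01],
    [[0.21, 0.024, 0], [0, -0.025, 0.021], 0.01]
  ]
}}

```text
time: 4.2
tool_pos: [0.5487, 0.0527, 0.1468]
tool_rot: [-3.139, 0.025, 1.511]
contact_force: [0.9, -0.2, -3.0]
opening: 0.0221
grip_force: 25.0
```

Request:
{"fn": "arm_command", "kwargs": {
  "moves": [
    [[0.012, 0.001, 0], [0, -0.005, 0], 0.01],
    [[0.012, 0.001, 0], [0, -0.005, 0], 0.01],
    [[0.012, 0.001, 0.01], [0, -0.005, 0], 0.01],
    [[0.012, 0.001, 0.02], [0, -0.005, 0], 0.01],
    [[0.012, 0.001, 0.02], [0, -0.005, 0], 0.01]
  ]
}}

```text
time: 4.7
tool_pos: [0.5503, 0.0592, 0.1252]
tool_rot: [-3.137, 0.03, 1.507]
contact_force: [0.0, -0.2, -2.4]
opening: 0.0219
grip_force: 25.0
```

```bash
python3 - <<'E'
from h import *
go((.550,.0725,.075),(PI,0.,PI/2-.059))
s=robot.observe();R=Ro.from_euler('xyz',s['tool_rot']);print(np.round(R.as_matrix(),3))
m,a=shot('wrist','w3.png')
for p in [(.5507,.0855,.055),(.5451,-.0092,.0575),(.5564,.1807,.052),(.5564,.225,.083)]: print(np.round(proj(m,p)))
E
```

```text
t 4.7 at [0.5503 0.0592 0.1252] [-3.137  0.03   1.507] F [ 0.  -0.2 -2.4] op 0.0219 grip 25.0
shift [ 0.0148 -0.0009  0.0497] rot [-0.0042  0.0305 -0.005 ]
[[ 0.064  0.998 -0.006]
 [ 0.997 -0.064 -0.03 ]
 [-0.03  -0.004 -1.   ]]
[320. 179.]
[320. 289.]
[319.  38.]
[312. -70.]
```

View pics/w3.png

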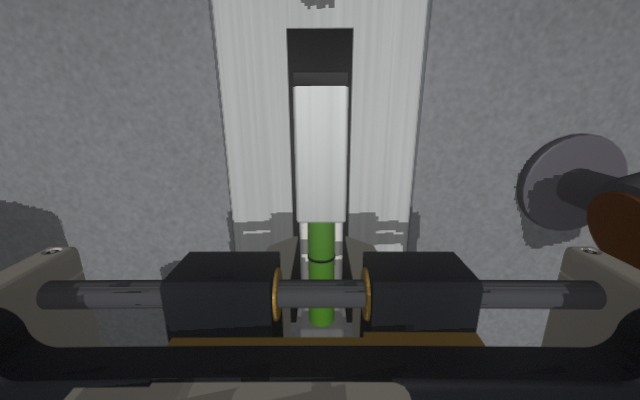

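The level is over the pad: pad columns 287–353 (centre 320), far pad end at row 30, level at column 321. Lowering it in steps.

Request:
{"fn": "arm_command", "kwargs": {
  "moves": [
    [[0.006, 0, 0.01], [0, 0, 0], 0.01],
    [[0.012, 0, 0.02], [0, 0, 0], 0.01],
    [[0.016, 0, 0.03], [0, 0, 0], 0.01],
    [[0.016, 0, 0.04], [0, 0, 0], 0.01],
    [[0.016, 0, 0.05], [0, 0, 0], 0.01]
  ]
}}

```text
time: 5.25
tool_pos: [0.5525, 0.0753, 0.0758]
tool_rot: [-3.141, 0.03, 1.509]
contact_force: [-0.5, -0.5, -3.1]
opening: 0.0215
grip_force: 25.0
```

Request:
{"fn": "arm_command", "kwargs": {
  "moves": [
    [[0, 0, 0.002], [0, 0, 0], 0.01],
    [[0, 0, 0.004], [0, 0, 0], 0.01],
    [[0, 0, 0.006], [0, 0, 0], 0.01],
    [[0, 0, 0.007], [0, 0, 0], 0.01],
    [[0, 0, 0.007], [0, 0, 0], 0.01]
  ]
}}

```text
time: 5.75
tool_pos: [0.5528, 0.0748, 0.0701]
tool_rot: [3.141, 0.03, 1.509]
contact_force: [-0.1, 0.0, -3.0]
opening: 0.0219
grip_force: 25.0
```

```bash
python3 - <<'E'
from h import *
go((.550,.074,.064),(PI,0.03,PI/2-.063))
E
```

```text
t 5.75 at [0.5528 0.0748 0.0701] [3.141 0.03  1.509] F [-0.1  0.  -3. ] op 0.0219 grip 25.0
shift [-0.0008 -0.0028  0.0061] rot [0.0007 0.     0.0008]
```

Request:
{"fn": "arm_command", "kwargs": {
  "moves": [
    [[0, -0.0015, 0.001], [0, 0, 0], 0.01],
    [[0, -0.0015, 0.002], [0, 0, 0], 0.01],
    [[0, -0.0015, 0.003], [0, 0, 0], 0.01],
    [[0, -0.0015, 0.004], [0, 0, 0], 0.01],
    [[0, -0.0015, 0.004], [0, 0, 0], 0.01]
  ]
}}

```text
time: 6.25
tool_pos: [0.5511, 0.0748, 0.0658]
tool_rot: [3.142, 0.03, 1.509]
contact_force: [-0.4, -0.5, -2.9]
opening: 0.0216
grip_force: 25.0
```

Request:
{"fn": "arm_command", "kwargs": {
  "moves": [
    [[0, 0, 0.0005], [0, 0, 0], 0.01],
    [[0, 0, 0.001], [0, 0, 0], 0.01],
    [[0, 0, 0.0015], [0, 0, 0], 0.01],
    [[0, 0, 0.0015], [0, 0, 0], 0.01],
    [[0, 0, 0.0015], [0, 0, 0], 0.01]
  ]
}}

```text
time: 6.75
tool_pos: [0.5512, 0.0748, 0.0645]
tool_rot: [3.141, 0.03, 1.509]
contact_force: [0.5, -0.3, -2.6]
opening: 0.0218
grip_force: 25.0
```

Request:
{"fn": "arm_command", "kwargs": {
  "moves": [
    [[0, 0, 0.0005], [0, 0, 0], 0.01],
    [[0, 0, 0.001], [0, 0, 0], 0.01],
    [[0, 0, 0.0015], [0, 0, 0], 0.01],
    [[0, 0, 0.0015], [0, 0, 0], 0.01],
    [[0, 0, 0.0015], [0, 0, 0], 0.01]
  ]
}}

```text
time: 7.25
tool_pos: [0.5513, 0.0748, 0.0639]
tool_rot: [3.141, 0.03, 1.509]
contact_force: [-3.4, 0.6, 5.8]
opening: 0.022
grip_force: 25.0
```

```bash
python3 - <<'E'
from h import *
go((.550,.074,.064),(PI,0.03,PI/2-.063))
E
```

```text
t 7.25 at [0.5513 0.0748 0.0639] [3.141 0.03  1.509] F [-3.4  0.6  5.8] op 0.022 grip 25.0
shift [-0.0008 -0.0012 -0.    ] rot [0.001  0.0001 0.0011]
```

Contact (+5.8 N). I'll release gently and rise clear.

Request:
{"fn": "arm_command", "kwargs": {
  "moves": [
    [[0, 0, -0.0005], [0, 0, 0], 0.02],
    [[0, 0, -0.0005], [0, 0, 0], 0.022],
    [[0, 0, -0.0005], [0, 0, 0], 0.026],
    [[0, 0, -0.0005], [0, 0, 0], 0.035],
    [[0, 0, -0.0005], [0, 0, 0], 0.045]
  ],
  "squeeze": 5
}}

```text
time: 7.75
tool_pos: [0.5513, 0.0747, 0.0633]
tool_rot: [3.141, 0.03, 1.509]
contact_force: [0.5, 0.2, 0.2]
opening: 0.0375
grip_force: 0.0
```

Request:
{"fn": "arm_command", "kwargs": {
  "moves": [
    [[0, 0, -0.0005], [0, 0, 0], 0.05],
    [[0, 0, -0.02], [0, 0, 0], 0.06],
    [[0, 0, -0.05], [0, 0, 0], 0.06],
    [[0, 0, -0.08], [0, 0, 0], 0.06],
    [[-0.003, 0, -0.095], [0, 0.03, 0], 0.06]
  ]
}}

```text
time: 8.25
tool_pos: [0.5522, 0.0755, 0.1611]
tool_rot: [3.137, -0.001, 1.51]
contact_force: [0.4, -0.2, 0.4]
opening: 0.0599
grip_force: 0.0
```

Request:
{"fn": "arm_command", "kwargs": {
  "moves": [
    [[-0.02, 0, 0], [0, 0, 0], 0.06],
    [[-0.02, 0, 0], [0, 0, 0], 0.06],
    [[-0.02, 0, 0], [0, 0, 0], 0.06],
    [[-0.02, 0, 0], [0, 0, 0], 0.06],
    [[-0.02, 0, 0], [0, 0, 0], 0.06]
  ]
}}

```text
time: 8.75
tool_pos: [0.5497, 0.0552, 0.1581]
tool_rot: [-3.141, -0.0, 1.509]
contact_force: [-0.5, -0.8, -0.3]
opening: 0.0601
grip_force: 0.0
```

```bash
python3 - <<'E'
from h import *
m,a=shot('wrist','w4.png')
go((.559,.212,.15),(PI,0.0,PI/2-.061+.6))
E
```

```text
t 8.8 at [0.5498 0.0552 0.1581] [-3.141  0.     1.51 ] F [ 0.2 -0.1  0.3] op 0.0599 grip 0.0
shift [ 0.157  -0.0004  0.0081] rot [-4.000e-04 -1.000e-04 -6.003e-01]
```

View pics/w4.png

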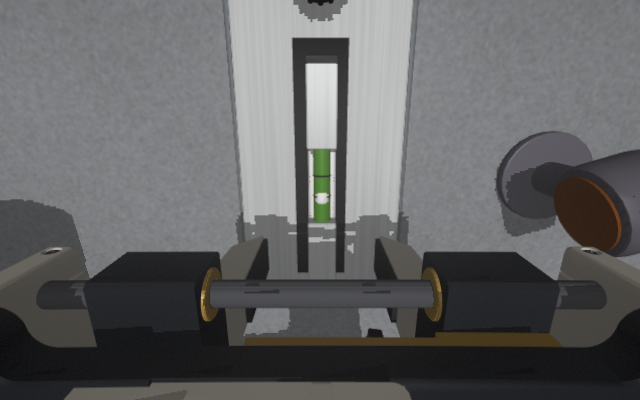

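The level stands on the pad, column 321, with its window at rows 150–222. The bubble (321,198) has run towards the hinge, as it should. Next I'll advance to look at the knob.

Request:
{"fn": "arm_command", "kwargs": {
  "moves": [
    [[0.025, 0, -0.005], [0, 0, 0], 0.06],
    [[0.05, 0, -0.01], [0, 0, 0], 0.06],
    [[0.07, 0, -0.01], [0, 0, 0], 0.06],
    [[0.07, 0, -0.01], [0, 0, 0], 0.06],
    [[0.07, 0, -0.01], [0, 0, 0], 0.06]
  ]
}}

```text
time: 9.3
tool_pos: [0.554, 0.1248, 0.1681]
tool_rot: [-3.141, 0.001, 1.51]
contact_force: [-0.3, -0.1, 0.6]
opening: 0.0604
grip_force: 0.0
```

```bash
python3 - <<'E'
from h import *
m,a=shot('wrist','w5.png')
go((.559,.212,.15),(PI,0.0,PI/2-.061+.6))
g=cv2.GaussianBlur(cv2.cvtColor(a,cv2.COLOR_BGR2GRAY),(3,3),0)
for z in (.083,): print('pred',proj(m,(.559,.213,z)))
k=(g<95).astype(np.uint8)*255;k[240:]=0
cs,_=cv2.findContours(k,cv2.RETR_EXTERNAL,cv2.CHAIN_APPROX_NONE)
for c in cs:
    if cv2.contourArea(c)>300: print(cv2.boundingRect(c),cv2.minEnclosingCircle(c))
# top camera too
m2,b=shot('top','top1.png')
cv2.imwrite('pics/c5.png',np.vstack([cv2.resize(a[0:250,170:470],(600,500))]))
E
```

```text
t 9.35 at [0.554  0.1242 0.1682] [-3.141e+00  1.000e-03  1.509e+00] F [-0.3 -0.   0.1] op 0.0602 grip 0.0
shift [ 0.088  -0.0004  0.0181] rot [-5.000e-04  5.000e-04 -6.006e-01]
pred [320.54490546  95.84905111]
(480, 196, 139, 44) ((549.0, 238.0), 69.0073471069336)
(296, 131, 49, 109) ((320.0, 184.78240966796875), 58.894474029541016)
(292, 44, 57, 63) ((320.0, 75.1557388305664), 31.1718807220459)
```

View pics/c5.png

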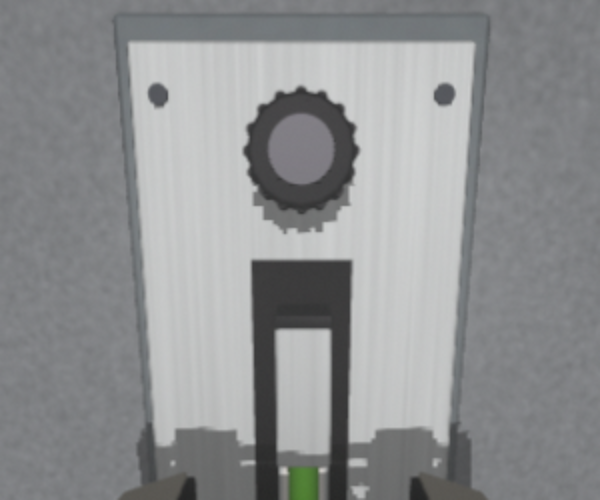

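The knob's top face is centred at crop (301,148), which is full-frame (320.5,74). Locating it in the world.

```bash
python3 - <<'E'
from h import *
m=model('wrist')
for z in (.083,.086,.089): print(onz(m,320.5,74,z), 'width',(onz(m,349,74,z)-onz(m,292.5,74,z))[0])
p=onz(m,320.5,131,.0515);print('pad end',p)
p=onz(m,320.5,74,.086)
go((p[0],p[1],.15),(PI,0.03,PI/2-.061+.6))
print(robot.observe()['qpos'])
E
```

```text
[0.56018391 0.22716069 0.083     ] width 0.04125360208176998
[0.56016942 0.22686907 0.086     ] width 0.040743909533766165
[0.56015493 0.22657746 0.089     ] width 0.04023421698576235
pad end [0.55741949 0.18440613 0.0515    ]
t 9.4 at [0.5541 0.1239 0.1682] [-3.141e+00  1.000e-03  1.509e+00] F [ 0.1 -0.2  0.3] op 0.0602 grip 0.0
shift [ 0.1032 -0.0004  0.0182] rot [-0.0094 -0.0287 -0.6012]
[ 8.52259652e-02  4.70649478e-01  1.49137006e+00 -5.16761251e-04
  1.17987047e+00  1.47698679e-01]
```

Knob top is at (0.560, 0.227, 0.086) with a measured width of 40.7 mm, which fits. I need roughly 1.2 rad clockwise. Moving over it with 0.6 rad of wind-up.

Request:
{"fn": "arm_command", "kwargs": {
  "moves": [
    [[0.03, 0, 0.003], [0, 0, -0.12], 0.065],
    [[0.06, 0, 0.006], [0, 0, -0.24], 0.065],
    [[0.09, 0, 0.01], [0, 0, -0.36], 0.065],
    [[0.103, 0, 0.018], [0, 0, -0.48], 0.065],
    [[0.103, 0, 0.018], [0, 0, -0.6], 0.065]
  ]
}}

```text
time: 9.9
tool_pos: [0.5601, 0.2281, 0.1491]
tool_rot: [-3.14, -0.001, 2.115]
contact_force: [-0.2, 0.2, 0.5]
opening: 0.0648
grip_force: 0.0
```

Request:
{"fn": "arm_command", "kwargs": {
  "moves": [
    [[0, 0, 0], [0, 0, 0], 0.065],
    [[0, 0, 0], [0, 0, 0], 0.065],
    [[0, 0, 0.01], [0, 0, 0], 0.065],
    [[0, 0, 0.02], [0, 0, 0], 0.065],
    [[0, 0, 0.03], [0, 0, 0], 0.065]
  ]
}}

```text
time: 10.4
tool_pos: [0.5604, 0.2269, 0.1193]
tool_rot: [-3.141, 0.0, 2.107]
contact_force: [-0.5, 0.1, -0.4]
opening: 0.0651
grip_force: 0.0
```

```bash
python3 - <<'E'
from h import *
go((.560,.227,.059),(PI,0.0,PI/2-.061+.6))
E
```

```text
t 10.4 at [0.5604 0.2269 0.1193] [-3.141  0.     2.107] F [-0.5  0.1 -0.4] op 0.0651 grip 0.0
shift [ 0.0003 -0.0002  0.0603] rot [-0.0006  0.     -0.0024]
```

Request:
{"fn": "arm_command", "kwargs": {
  "moves": [
    [[0, 0, 0.015], [0, 0, 0], 0.065],
    [[0, 0, 0.03], [0, 0, 0], 0.065],
    [[0, 0, 0.045], [0, 0, 0], 0.065],
    [[0, 0, 0.055], [0, 0, 0], 0.065],
    [[0, 0, 0.059], [0, 0, 0], 0.065]
  ]
}}

```text
time: 10.9
tool_pos: [0.5599, 0.227, 0.0598]
tool_rot: [-3.139, -0.0, 2.108]
contact_force: [0.0, -0.3, 0.9]
opening: 0.0654
grip_force: 0.0
```

Request:
{"fn": "arm_command", "kwargs": {
  "moves": [
    [[0, 0, 0], [0, 0, 0], 0.05],
    [[0, 0, 0], [0, 0, 0], 0.035],
    [[0, 0, 0], [0, 0, 0], 0.03],
    [[0, 0, 0], [0, 0, 0], 0.03],
    [[0, 0, 0], [0, 0, 0], 0.03]
  ],
  "squeeze": 45
}}

```text
time: 11.4
tool_pos: [0.5595, 0.2265, 0.0621]
tool_rot: [-3.139, 0.0, 2.109]
contact_force: [-4.9, -3.5, 3.6]
opening: 0.039
grip_force: 45.0
```

```bash
python3 - <<'E'
from h import *
go((.560,.227,.059),(PI,0.0,PI/2-.061+.6)); print(robot.observe()['torque'])
E
```

```text
t 11.4 at [0.5595 0.2265 0.0621] [-3.139  0.     2.109] F [-4.9 -3.5  3.6] op 0.039 grip 45.0
shift [0.0001 0.0007 0.003 ] rot [-0.0027  0.0004 -0.0006]
[-0.64850723  0.78986961  0.09563941]
```

Gripped (39 mm, 45 N). Turning clockwise 0.8 rad while following the knob's rise.

Request:
{"fn": "arm_command", "kwargs": {
  "moves": [
    [[0, 0, -0.0005], [0, 0, 0.08], 0.03],
    [[0, 0, -0.001], [0, 0, 0.16], 0.03],
    [[0, 0, -0.0015], [0, 0, 0.24], 0.03],
    [[0, 0, -0.002], [0, 0, 0.32], 0.03],
    [[0, 0, -0.0024], [0, 0, 0.4], 0.03]
  ]
}}

```text
time: 11.9
tool_pos: [0.5596, 0.2264, 0.0645]
tool_rot: [-3.14, 0.002, 1.707]
contact_force: [-4.8, -4.4, 3.7]
opening: 0.039
grip_force: 45.0
```

Request:
{"fn": "arm_command", "kwargs": {
  "moves": [
    [[0, 0, -0.0005], [0, 0, 0.08], 0.03],
    [[0, 0, -0.001], [0, 0, 0.16], 0.03],
    [[0, 0, -0.0015], [0, 0, 0.24], 0.03],
    [[0, 0, -0.002], [0, 0, 0.32], 0.03],
    [[0, 0, -0.0024], [0, 0, 0.4], 0.03]
  ]
}}

```text
time: 12.4
tool_pos: [0.5597, 0.2261, 0.067]
tool_rot: [-3.141, 0.003, 1.307]
contact_force: [-6.2, -5.6, 5.3]
opening: 0.0391
grip_force: 45.0
```

```bash
python3 - <<'E'
from h import *
go((.560,.227,.059),(PI,0.0,PI/2-.061))
for n in('top','scene'):
    m,a=shot(n,n+'2.png')
    p=proj(m,(.5505,.076,.0875));print(n,p)
    u,v=p.astype(int); c=a[v-15:v+16,u-25:u+26]
    cv2.imwrite(f'pics/cc_{n}.png',cv2.resize(c,(408,248),interpolation=cv2.INTER_NEAREST))
cv2.imwrite('pics/cc.png',np.vstack([cv2.imread('pics/cc_top.png'),cv2.imread('pics/cc_scene.png')]))
E
```

```text
t 12.4 at [0.5597 0.2261 0.067 ] [-3.141e+00  3.000e-03  1.307e+00] F [-6.2 -5.6  5.3] op 0.0391 grip 45.0
shift [0.001  0.0001 0.008 ] rot [-0.0009  0.0027 -0.203 ]
top [269.01177487 198.30859174]
scene [369.7821102  194.20904256]
```

View pics/cc.png

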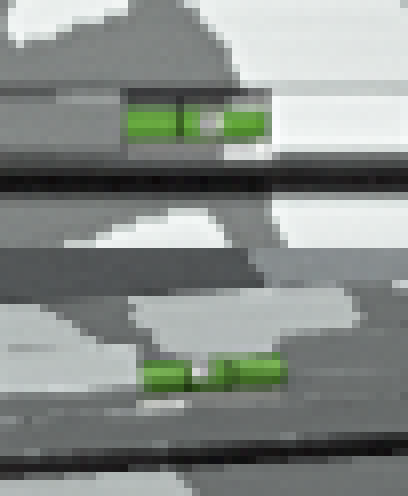

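In the top crop the vial spans x 125–270 and the bubble is at 211. In the scene crop the vial spans 140–287 and the bubble is at 200. Both put the bubble about 5.2 mm towards the hinge, so roughly 0.7 rad remains. I'll turn 0.6, settle and measure.

Request:
{"fn": "arm_command", "kwargs": {
  "moves": [
    [[0, 0, -0.0005], [0, 0, 0.08], 0.03],
    [[0, 0, -0.001], [0, 0, 0.16], 0.03],
    [[0, 0, -0.0015], [0, 0, 0.24], 0.03],
    [[0, 0, -0.002], [0, 0, 0.32], 0.03],
    [[0, 0, -0.0024], [0, 0, 0.4], 0.03]
  ]
}}

```text
time: 13.0
tool_pos: [0.5597, 0.2258, 0.0695]
tool_rot: [3.141, 0.003, 0.907]
contact_force: [-6.3, -6.5, 5.7]
opening: 0.0389
grip_force: 45.0
```

Request:
{"fn": "arm_command", "kwargs": {
  "moves": [
    [[0, 0, -0.0005], [0, 0, 0.08], 0.03],
    [[0, 0, -0.001], [0, 0, 0.16], 0.03],
    [[0, 0, -0.0012], [0, 0, 0.2], 0.03],
    [[0, 0, -0.0012], [0, 0, 0.2], 0.03],
    [[0, 0, -0.0012], [0, 0, 0.2], 0.03]
  ]
}}

```text
time: 13.5
tool_pos: [0.5596, 0.2256, 0.0708]
tool_rot: [3.14, 0.003, 0.709]
contact_force: [-6.9, -8.2, 5.9]
opening: 0.0391
grip_force: 45.0
```

Request:
{"fn": "arm_command", "kwargs": {
  "moves": [
    [[0, 0, 0], [0, 0, 0], 0.03],
    [[0, 0, 0], [0, 0, 0], 0.03],
    [[0, 0, 0], [0, 0, 0], 0.03],
    [[0, 0, 0], [0, 0, 0], 0.03],
    [[0, 0, 0], [0, 0, 0], 0.03]
  ]
}}

```text
time: 14.0
tool_pos: [0.5596, 0.2256, 0.0708]
tool_rot: [3.141, 0.003, 0.709]
contact_force: [-5.8, -6.9, 6.2]
opening: 0.0392
grip_force: 45.0
```

Request:
{"fn": "arm_command", "kwargs": {
  "moves": [
    [[0, 0, 0], [0, 0, 0], 0.03],
    [[0, 0, 0], [0, 0, 0], 0.03],
    [[0, 0, 0], [0, 0, 0], 0.03],
    [[0, 0, 0], [0, 0, 0], 0.03],
    [[0, 0, 0], [0, 0, 0], 0.03]
  ]
}}

```text
time: 14.5
tool_pos: [0.5596, 0.2256, 0.0708]
tool_rot: [3.14, 0.003, 0.709]
contact_force: [-6.0, -7.1, 6.8]
opening: 0.0389
grip_force: 45.0
```

```bash
cat > bub.py <<'E'
from h import *
go((.560,.227,.059),(PI,0.0,PI/2-.061))
def meas(n,a):
    m=model(n);p=proj(m,(.5505,.076,.0875));u,v=p.astype(int)
    c=a[v-10:v+11,u-25:u+26].astype(float);ex=2*c[:,:,1]-c[:,:,0]-c[:,:,2]   # green excess
    row=np.argmax(np.clip(ex,0,None).sum(1));w=ex[max(row-1,0):row+2].mean(0);s=c[row-1:row+2].sum(2).mean(0)/3
    on=np.where(w>25)[0];l,r=on[0],on[-1]
    mx=np.median(w[l:r+1])
    lo=l-np.clip(w[l-1]/mx,0,1)+(1-min(w[l]/mx,1));hi=r+np.clip(w[r+1]/mx,0,1)-(1-min(w[r]/mx,1))
    mid=(lo+hi)/2; rb=c[row-1:row+2,:,2].mean(0); base=np.median(rb[l:r+1])
    k=np.arange(l+2,r-1);ww=np.clip(rb[k]-base-15,0,None);b=(k*ww).sum()/ww.sum()
    sc=56/(hi-lo+1);print(n,'win',round(lo,2),round(hi,2),'mid',round(mid,2),'bub',round(b,2),'off mm (right +)',round((b-mid)*sc,2))
    print(np.round(rb[l-1:r+2]).astype(int))
import sys
if __name__=='__main__':
    for n in('top','scene'):
        meas(n,cv2.imread(f'pics/{n}2.png'))
        m,a=shot(n,n+sys.argv[1]+'.png');meas(n,a)
E
python3 bub.py 3
```

```text
t 14.5 at [0.5596 0.2256 0.0708] [3.14e+00 3.00e-03 7.09e-01] F [-6.  -7.1  6.8] op 0.0389 grip 45.0
shift [ 0.0012 -0.0008  0.0118] rot [-2.000e-04  3.400e-03 -8.007e-01]
top win 15.67 32.36 mid 24.02 bub 26.06 off mm (right +) 6.47
[132 108  96  96  98  97  98  94  59  94 105 149 156 157  98  93  94  93
  88 123 249]
top win 15.73 32.6 mid 24.17 bub 23.87 off mm (right +) -0.93
[131 117  96  96  98  97  97  93  82 146 154 133  94  72  93  96 100  94
  92 137 247]
scene win 17.62 34.6 mid 26.11 bub 24.42 off mm (right +) -5.28
[193 139 100  96  94  95  94  82 164 148 105  87  68  74  88  89  89  92
  90  85 104]
scene win 17.47 34.48 mid 25.98 bub 26.24 off mm (right +) 0.83
[193 132  92  90  89  87  87  69  80 108 121 118  74  80  87  85  81  80
  77  82 108]
```

Both views now put the bubble about 0.9 mm past the middle, towards the knob. I'll back off 0.1 rad, release, rise and check with the wrist camera.

Request:
{"fn": "arm_command", "kwargs": {
  "moves": [
    [[0, 0, 0.0003], [0, 0, -0.05], 0.03],
    [[0, 0, 0.0006], [0, 0, -0.1], 0.03],
    [[0, 0, 0.0006], [0, 0, -0.1], 0.03],
    [[0, 0, 0.0006], [0, 0, -0.1], 0.03],
    [[0, 0, 0.0006], [0, 0, -0.1], 0.03]
  ]
}}

```text
time: 15.1
tool_pos: [0.5597, 0.2257, 0.0702]
tool_rot: [3.141, 0.003, 0.809]
contact_force: [-6.1, -7.8, 6.7]
opening: 0.0389
grip_force: 45.0
```

Request:
{"fn": "arm_command", "kwargs": {
  "moves": [
    [[0, 0, 0], [0, 0, -0.0], 0.045],
    [[0, 0, 0], [0, 0, 0], 0.06],
    [[0, 0, 0], [0, 0, 0], 0.065],
    [[0, 0, 0], [0, 0, 0], 0.065],
    [[0, 0, 0], [0, 0, 0], 0.065]
  ]
}}

```text
time: 15.6
tool_pos: [0.5607, 0.2275, 0.0693]
tool_rot: [3.141, -0.0, 0.809]
contact_force: [0.5, -0.3, 0.3]
opening: 0.0645
grip_force: 0.0
```

Request:
{"fn": "arm_command", "kwargs": {
  "moves": [
    [[0, 0, -0.03], [0, 0, 0], 0.065],
    [[0, 0, -0.06], [0, 0, 0], 0.065],
    [[0, 0, -0.08], [0, 0, -0.08], 0.065],
    [[0, 0, -0.09], [0, 0, -0.2], 0.065],
    [[0, 0, -0.09], [0, 0, -0.32], 0.065]
  ]
}}

```text
time: 16.1
tool_pos: [0.5616, 0.2277, 0.1614]
tool_rot: [3.138, -0.003, 1.134]
contact_force: [0.2, 0.9, -0.3]
opening: 0.0657
grip_force: 0.0
```

```bash
python3 - <<'E'
from h import *
go((.549,.055,.155),(PI,0.0,PI/2-.061))
E
```

```text
t 16.1 at [0.5616 0.2277 0.1614] [ 3.138e+00 -3.000e-03  1.134e+00] F [ 0.2  0.9 -0.3] op 0.0657 grip 0.0
shift [-0.1618  0.0616  0.0062] rot [ 0.0038 -0.002  -0.376 ]
```

Request:
{"fn": "arm_command", "kwargs": {
  "moves": [
    [[-0.04, 0.016, 0], [0, 0, -0.08], 0.065],
    [[-0.08, 0.032, 0], [0, 0, -0.18], 0.065],
    [[-0.12, 0.048, 0], [0, 0, -0.28], 0.065],
    [[-0.15, 0.058, 0], [0, 0, -0.376], 0.065],
    [[-0.176, 0.068, 0], [0, 0, -0.376], 0.065]
  ]
}}

```text
time: 16.6
tool_pos: [0.5464, 0.0374, 0.1594]
tool_rot: [3.141, 0.0, 1.507]
contact_force: [0.4, 0.1, -0.1]
opening: 0.0651
grip_force: 0.0
```

Request:
{"fn": "arm_command", "kwargs": {
  "moves": [
    [[0, 0, 0], [0, 0, 0], 0.065],
    [[0, 0, 0], [0, 0, 0], 0.065],
    [[0, 0, 0], [0, 0, 0], 0.065],
    [[0, 0, 0], [0, 0, 0], 0.065],
    [[0, 0, 0], [0, 0, 0], 0.065]
  ]
}}

```text
time: 17.1
tool_pos: [0.5468, 0.0401, 0.1592]
tool_rot: [3.141, -0.0, 1.506]
contact_force: [0.0, 1.2, 0.3]
opening: 0.0649
grip_force: 0.0
```

```bash
python3 - <<'E'
from h import *
go((.549,.055,.155),(PI,0.0,PI/2-.061))
m,a=shot('wrist','w6.png')
u,v=proj(m,(.5505,.076,.09)).astype(int);print(u,v,m['fx'])
cv2.imwrite('pics/c6.png',cv2.resize(a[v-60:v+60,u-40:u+40],(400,600),interpolation=cv2.INTER_CUBIC))
E
```

```text
t 17.1 at [0.5468 0.0401 0.1592] [ 3.141 -0.     1.506] F [0.  1.2 0.3] op 0.0649 grip 0.0
shift [0.0151 0.0012 0.0042] rot [ 0.0002 -0.     -0.0037]
322 169 307.03607981222905
```

View pics/c6.png

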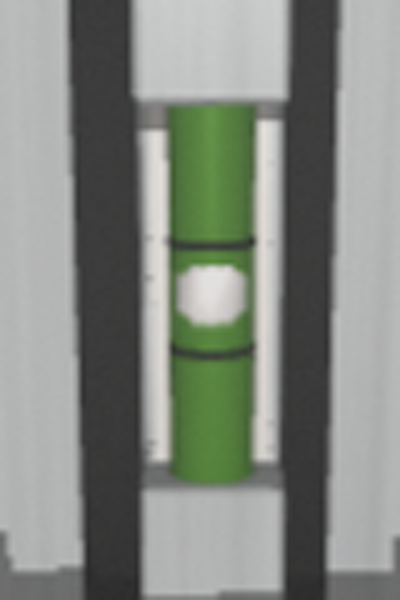

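The wrist crop shows lines at rows 246 and 353 and the bubble at rows 263–327 (centre 295). The bubble is about 0.7 mm from the middle, well between the lines. Next: close the fingers and come down on the hinge-side flat at (0.547, 0.017).

Request:
{"fn": "arm_command", "kwargs": {
  "moves": [
    [[-0.012, 0, 0], [0, 0, 0], 0],
    [[-0.023, 0, 0.005], [0, 0, 0], 0],
    [[-0.023, 0, 0.015], [0, 0, 0], 0],
    [[-0.023, 0, 0.025], [0, 0, 0], 0],
    [[-0.023, 0, 0.035], [0, 0, 0], 0]
  ],
  "squeeze": 20
}}

```text
time: 17.65
tool_pos: [0.5449, 0.0161, 0.123]
tool_rot: [-3.141, -0.0, 1.504]
contact_force: [0.6, 0.4, 0.7]
opening: 0.0294
grip_force: 0.0
```

Request:
{"fn": "arm_command", "kwargs": {
  "moves": [
    [[0, 0, 0.004], [0, 0, 0], 0],
    [[0, 0, 0.008], [0, 0, 0], 0],
    [[0, 0, 0.012], [0, 0, 0], 0],
    [[0, 0, 0.015], [0, 0, 0], 0],
    [[0, 0, 0.017], [0, 0, 0], 0]
  ]
}}

```text
time: 18.15
tool_pos: [0.5454, 0.0163, 0.1072]
tool_rot: [3.141, 0.0, 1.505]
contact_force: [0.0, 0.5, 0.5]
opening: 0.0008
grip_force: 0.0
```

```bash
python3 - <<'E'
from h import *
go((.547,.017,.098),(PI,0.0,PI/2-.061))
E
```

```text
t 18.15 at [0.5454 0.0163 0.1072] [3.141 0.    1.505] F [0.  0.5 0.5] op 0.0008 grip 0.0
shift [0.0008 0.0016 0.0092] rot [ 0.0004  0.0001 -0.0048]
```

Request:
{"fn": "arm_command", "kwargs": {
  "moves": [
    [[0, 0.0015, 0.002], [0, 0, 0], 0],
    [[0, 0.0015, 0.004], [0, 0, 0], 0],
    [[0, 0.0015, 0.006], [0, 0, 0], 0],
    [[0, 0.0015, 0.007], [0, 0, 0], 0],
    [[0, 0.0015, 0.007], [0, 0, 0], 0]
  ]
}}

```text
time: 18.65
tool_pos: [0.5467, 0.0161, 0.1002]
tool_rot: [3.142, 0.0, 1.505]
contact_force: [0.0, 0.1, 0.4]
opening: 0.0007
grip_force: 0.0
```

Request:
{"fn": "arm_command", "kwargs": {
  "moves": [
    [[0, 0, 0.0005], [0, 0, 0], 0],
    [[0, 0, 0.001], [0, 0, 0], 0],
    [[0, 0, 0.0015], [0, 0, 0], 0],
    [[0, 0, 0.0015], [0, 0, 0], 0],
    [[0, 0, 0.0015], [0, 0, 0], 0]
  ]
}}

```text
time: 19.15
tool_pos: [0.5468, 0.0161, 0.0988]
tool_rot: [3.141, 0.0, 1.505]
contact_force: [0.2, -1.1, 0.6]
opening: 0.0003
grip_force: 0.0
```

Request:
{"fn": "arm_command", "kwargs": {
  "moves": [
    [[0, 0, 0.0004], [0, 0, 0], 0],
    [[0, 0, 0.0008], [0, 0, 0], 0],
    [[0, 0, 0.001], [0, 0, 0], 0],
    [[0, 0, 0.001], [0, 0, 0], 0],
    [[0, 0, 0.001], [0, 0, 0], 0]
  ]
}}

```text
time: 19.65
tool_pos: [0.5469, 0.0161, 0.0984]
tool_rot: [3.141, 0.0, 1.505]
contact_force: [-2.8, -0.3, 6.2]
opening: 0.0006
grip_force: 2.7
```

Contact at 6.2 N. I'll press a little further, to about 10 N.

Request:
{"fn": "arm_command", "kwargs": {
  "moves": [
    [[0, 0, 0.0003], [0, 0, 0], 0],
    [[0, 0, 0.0005], [0, 0, 0], 0],
    [[0, 0, 0.0005], [0, 0, 0], 0],
    [[0, 0, 0.0005], [0, 0, 0], 0],
    [[0, 0, 0.0005], [0, 0, 0], 0]
  ]
}}

```text
time: 20.15
tool_pos: [0.547, 0.0161, 0.0984]
tool_rot: [3.14, 0.0, 1.505]
contact_force: [-2.7, 0.4, 9.1]
opening: 0.0008
grip_force: 4.4
```

Request:
{"fn": "arm_command", "kwargs": {
  "moves": [
    [[0, 0, 0], [0, 0, 0], 0],
    [[0, 0, 0], [0, 0, 0], 0],
    [[0, 0, 0], [0, 0, 0], 0],
    [[0, 0, 0], [0, 0, 0], 0],
    [[0, 0, 0], [0, 0, 0], 0]
  ]
}}

```text
time: 20.65
tool_pos: [0.547, 0.0161, 0.0984]
tool_rot: [3.14, 0.0, 1.505]
contact_force: [-3.3, 0.4, 8.3]
opening: 0.0003
grip_force: 4.4
```

```bash
python3 - <<'E'
from h import *
m,a=shot('wrist','w7.png');go((.547,.017,.098),(PI,0.0,PI/2-.061))
p=proj(m,(.5505,.076,.09));print(p)
u,v=p.astype(int);v0=max(v-75,0)
cv2.imwrite('pics/c7.png',cv2.resize(a[v0:v0+150,u-50:u+50],(400,600),interpolation=cv2.INTER_CUBIC))
E
```

```text
t 20.7 at [0.547  0.0161 0.0984] [3.14  0.    1.505] F [-3.   0.3  8.9] op 0.0004 grip 4.4
shift [ 0.0009 -0.      0.0004] rot [ 0.0013  0.0002 -0.0049]
[320.1975619  146.66978066]
```

View pics/c7.png

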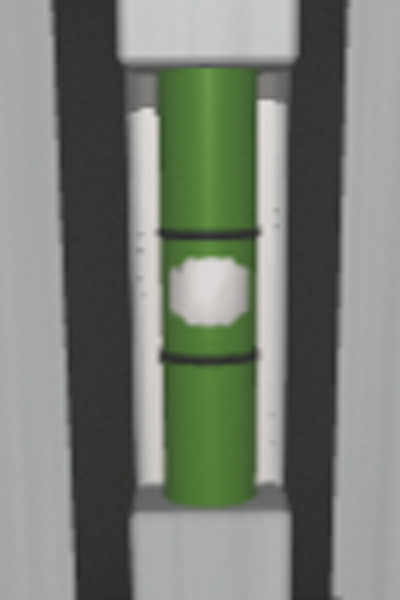

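The bubble (rows 256–327) is still between the lines (rows 235 and 357), and the arm is pressing steadily at about 9 N, plus the level's own weight. Handing in.

```bash
python3 -c "
from cell import robot
print(robot.hand_in())"
```

```text
the job is handed in; nothing more can be done
None
```

I handed the job in at about 21 s: the level is on the pad, its bubble was about 0.7 mm off the middle in the last wrist picture, and the arm is pressing it down at about 9 N. The hand-in returned no verdict.

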